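# Stand the cast finials on their plinths

### The job

Stand each of the four plaster finials upright in the middle of its own stone plinth: the two ball finials, which have round feet, go on the round plinths and the two pyramid finials, which have square feet, on the square ones, the large on the large and the small on the small. Which one goes first and which way each is turned do not matter. The plaster chips easily, so set each one down without dropping it or knocking any over, and leave the rosette tile and the scroll bracket where they lie.

Things in the scene. Friction and masses are not known exactly. Their poses are not given: they have to be found in the camera images.
- ball_large_mid (a point): Large ball finial, loose, standing upright, off-white plaster: round foot 64 mm in diameter and 10 mm thick, neck 36 mm, ball 54 mm in diameter with an upright-sided band 16 mm high round its middle (34 to 50 mm above the underside; the place to grip), button on top; 80 mm tall, about 0.19 kg. The point is on its axis, 40 mm above its underside; z is up along its axis.
- ball_small_mid (a point): Small ball finial, loose, standing upright, off-white plaster: round foot 42 mm in diameter and 8 mm thick, ball 36 mm in diameter with an upright-sided band 11 mm high round its middle (26 to 36 mm above the underside), button on top; 60 mm tall, about 0.07 kg. The point is on its axis, 30 mm above its underside; z is up along its axis.
- pyramid_large_mid (a point): Large pyramid finial, loose, standing upright, off-white plaster: square foot 60 x 60 mm and 10 mm thick, square shaft 46 x 46 mm with upright sides up to 54 mm, then a four-sided pyramid; 80 mm tall, about 0.19 kg. The point is on its axis, 40 mm above its underside; x and y run square to the sides, z is up.
- pyramid_small_mid (a point): Small pyramid finial, loose, standing upright, off-white plaster: square foot 40 x 40 mm and 8 mm thick, square shaft 30 x 30 mm with upright sides up to 41 mm, then a four-sided pyramid; 60 mm tall, about 0.07 kg. The point is on its axis, 30 mm above its underside; x and y run square to the sides, z is up.
- plinth_round_large_top (a point): Large round plinth: a grey stone disc 92 mm in diameter, 30 mm high, flat on top, fixed to the table. The point is the centre of its top face; z is up.
- plinth_round_small_top (a point): Small round plinth: a grey stone disc 66 mm in diameter, 30 mm high, flat on top, fixed to the table. The point is the centre of its top face; z is up.
- plinth_square_large_top (a point): Large square plinth: a grey stone slab 92 x 92 mm, 30 mm high, flat on top, fixed to the table. The point is the centre of its top face; x and y run square to its sides, z is up.
- plinth_square_small_top (a point): Small square plinth: a grey stone slab 66 x 66 mm, 30 mm high, flat on top, fixed to the table. The point is the centre of its top face; x and y run square to its sides, z is up.
- rosette: Bystander, loose: off-white plaster tile 76 x 76 x 14 mm lying flat with a raised flower on top (24 mm high in all); not a plinth. Its origin is the centre of its underside; z is up.
- bracket: Bystander, loose: off-white plaster scroll bracket, a bar 30 x 110 mm along its y with two drum-shaped scrolls on top, 62 mm high. Its origin is the centre of its underside; z is up.
There are look-alikes about, which are no part of the job. What is shaped like the part that bears pyramid_large_mid but green or red is not meant.

How it is judged:
At the end, for the whole second after the job is handed in: Each finial stands released and at rest on the top of the plinth of the same outline and size, upright within 0.1 rad, its axis within 12 mm of the plinth's centre (height within 6 mm of resting on it); rosette tile and scroll bracket within 20 mm of where they started (horizontal distance between ball_large_mid and plinth_round_large_top below 0.012 m and z of ball_large_mid in the frame of plinth_round_large_top between 0.034 and 0.046 m and angle between each of ball_large_mid, ball_small_mid, pyramid_large_mid, pyramid_small_mid's own z axis and vertical below 0.1 rad and linear speed of each of ball_large, ball_small, pyramid_large, pyramid_small below 0.02 m/s and angular speed of each of ball_large, ball_small, pyramid_large, pyramid_small below 0.2 rad/s and horizontal distance between ball_small_mid and plinth_round_small_top below 0.012 m and z of ball_small_mid in the frame of plinth_round_small_top between 0.024 and 0.036 m and horizontal distance between pyramid_large_mid and plinth_square_large_top below 0.012 m and z of pyramid_large_mid in the frame of plinth_square_large_top between 0.034 and 0.046 m and horizontal distance between pyramid_small_mid and plinth_square_small_top below 0.012 m and z of pyramid_small_mid in the frame of plinth_square_small_top between 0.024 and 0.036 m and distance of each of rosette, bracket from where it was at the start of the episode below 0.02 m); the robot touches nothing.
It fails at once if a finial is knocked over or tipped far (more than 0.6 rad) (angle between any of ball_large_mid, ball_small_mid, pyramid_large_mid, pyramid_small_mid's own z axis and vertical above 0.6 rad).
It fails at once if a finial is dropped or thrown: moving faster than 0.6 m/s (a fall of about 18 mm) while no finger touches it ((linear speed of ball_large above 0.6 m/s and contact force between ball_large and the fingers below 0.02 N) or (linear speed of ball_small above 0.6 m/s and contact force between ball_small and the fingers below 0.02 N) or (linear speed of pyramid_large above 0.6 m/s and contact force between pyramid_large and the fingers below 0.02 N) or (linear speed of pyramid_small above 0.6 m/s and contact force between pyramid_small and the fingers below 0.02 N)).
It fails at once if the rosette tile or the scroll bracket is moved by more than 20 mm (distance of any of rosette, bracket from where it was at the start of the episode above 0.02 m).
It also fails if it takes over 99 s, if anything falls off the work surface, if the arm or the gripper's body presses on something with over 40 N, if the wrist force passes 120 N, or if a joint passes its speed limit or range.

### The arm

A 6-joint arm with a two-finger parallel gripper is mounted at the origin on the work surface. World frame = base frame: x ahead of the robot, y to its left, z up, the work surface at z = 0. Lengths are in m, angles in rad, forces in N, time in s.
With the tool pointing down it reaches from about 0.425 to 0.95 m from the base axis. Payload 3.5 kg.
Tool frame: the origin (TCP) lies midway between the tips of the shut fingers; the grasp point (between the pads) lies 19 mm behind it; z points along the fingers, y is the line along which they close (so a half turn about z gives the same grasp; the last joint's range is limited). The gripper opens to 85 mm and grips with 20 to 120 N. Pads are 22 mm wide; open, the fingers measure 114 mm over their backs; the gripper's body (76 mm by 85 mm) begins 54 mm behind the grasp point. The pads swing forward as they close: fully open they stand 13 mm farther back than shut.
Start: joints at [-1.492, 0.286, 1.577, -0, 1.279, -0.15], TCP at [0.153, -0.657, 0.231] pointing down, gripper open.
Joint ranges: [-2.77, 2.77], [-0.9, 2.22], [0.21, 2.48], [-1.53, 4.67], [0.24, 2.81], [-2.84, 2.84]. Speed limits (rad/s): [2.79, 2.79, 3.14, 3.14, 3.14, 3.14].

### API

Orientations are given as a unit quaternion [x, y, z, w].
In Python, from plant import ctrl gives the robot as it stands.
- The arm moves only by the tool arm_command, never from a script. Its argument "steps" is one flat list of numbers, 5 for each row, row after row: the opening in per cent of the stroke, from 0 (shut) to 100 (fully open), then the shift along the tool's x, y, z each as a share of 25 mm, from -1 to 1, then the turn about the tool's z as a share of 0.1 rad, from -1 to 1. In form: [grip, tx, ty, tz, spin, grip, tx, ty, tz, spin, ...]. A call has 1 to 8 rows; each row shifts and turns the commanded pose from where the row before left it, along the tool's axes as they then stand; what a row does not reach is not made up. A row lasts 1/12 s, in which the tool goes at most 41.7 mm and 7.16 degrees, less where a joint would pass 70% of its speed; a pose out of reach is approached as far as the arm can. A call with a number of a shift or a turn outside -1 to 1 is refused whole. A call with a gripper value outside its range is refused whole. The fingers move at their own pace and stop on an object; "squeeze" is the grip in N (left out, the last holds). Time passes only in rows, so rows that do not move let the fingers close. It gives the time, the measured TCP pose, the force, the opening and the grip force at its end, in the units of the state.
- ctrl.get_state(): the state, without advancing time (a new reading comes with each control period).
- ctrl.read_camera(name): name is "side" or "top" or "wrist"; returns the picture (384x512x3 uint8, red, green, blue); there is no depth.
- ctrl.camera_model(name): a dict with "intrinsics" (3x3 intrinsics, pixels), "rvec" (rotation vector, rad) and "tvec" (3), from world to camera coordinates, as OpenCV has them. Camera axes: x right, y down, z forward; pixel columns grow to the right and rows downward; lengths in m; the calibration is good to about 2 mm. The wrist camera is an equidistant fisheye: a pixel r from the principal point sees the ray r / f radians off the axis. A picture is of the moment at which its call begins: read the wrist's pose just before it. camera_model takes no time and is no camera call; for the wrist camera it gives the pose at the moment of the call.
- ctrl.sign_off(): hands the job in; it is judged then, once.
The state is a dict: "time": time; "qpos": joint angles; "dq": joint speeds; "joint_efforts": joint torques, N m; "eef_pos": TCP position; "tcp_rot": TCP orientation; "contact_force": force on the tool from outside, world axes, zero at the start; "wrist_torque": the same for the moment, N m; "opening": opening from 0.0 (shut) to 1.0 (fully open); "finger_force": force on a finger pad.
Only numpy, scipy, OpenCV 4.12 (cv2) and the standard library are available. Lean on these libraries where they do the work, as an engineer would, in place of code of your own. Each camera call takes 0.05 s, during which the arm holds its last target. There are 200 camera calls.

## Working session

There is one attempt and no reset: what is moved stays moved. The work goes in short steps, Python scripts to look and compute and a tool call to move; the robot and the scene stay as the last step left them, time stands still between calls to the robot, and variables do not carry over. Pictures are saved under pics/ and viewed, at most 14 in all, crops included, and the job is handed in when it is done.

Besides the shell and the picture viewer there is one more tool, called after "Emit:" in YAML: its name, and indented under it one key for each argument. arm_command: Moves the arm, as the interface text tells. Its arguments: {"type":"object","properties":{"steps":{"type":"array","items":{"type":"number"}},"squeeze":{"type":"number"}},"required":["steps"]}

```bash
mkdir -p pics
cat > h.py <<'E'
import sys; sys.path.insert(0,'.')
import numpy as np, cv2
from plant import ctrl
def K(n):
    m=ctrl.camera_model(n); return np.array(m['intrinsics'],float),cv2.Rodrigues(np.array(m['rvec'],float))[0],np.array(m['tvec'],float).ravel()
def ray(n,u,v,m=None):
    k,R,t=m or K(n); x=(u-k[0,2])/k[0,0]; y=(v-k[1,2])/k[1,1]
    if n=='wrist':
        r=np.hypot(x,y); s=np.sinc(r/np.pi); d=np.array([x*s,y*s,np.cos(r)])
    else: d=np.array([x,y,1.])
    return -R.T@t, R.T@d
def at(n,u,v,z,m=None):
    o,d=ray(n,u,v,m); return o+d*(z-o[2])/d[2]
def proj(n,p,m=None):
    k,R,t=m or K(n); c=R@np.array(p)+t
    if n=='wrist':
        r=np.hypot(c[0],c[1]); th=np.arctan2(r,c[2]); q=c[:2]/max(r,1e-9)*th
    else: q=c[:2]/c[2]
    return k[0,0]*q[0]+k[0,2],k[1,1]*q[1]+k[1,2]
def snap(n,f):
    m=K(n); im=ctrl.read_camera(n)[:,:,::-1].copy(); cv2.imwrite(f'pics/{f}.png',im); return im,m
E
python3 - <<'E'
from h import *
for n in ('top','side','wrist'):
    im,m=snap(n,n+'0'); print(n,m[0].tolist(),(-m[1].T@m[2]).round(3),m[1][2].round(2))
for n in ('top','side'):
    cv2.imwrite(f'pics/{n}0b.png',cv2.resize(cv2.imread(f'pics/{n}0.png'),(800,600),interpolation=cv2.INTER_CUBIC))
print(ctrl.get_state())
E
```

```text
top [[499.43252205174883, 0.0, 263.86078626254516], [0.0, 499.43252205174883, 193.15287904233983], [0.0, 0.0, 1.0]] [ 0.217 -0.059  1.547] [ 0.21 -0.01 -0.98]
side [[351.4101945799208, 0.0, 254.11692650383318], [0.0, 351.4101945799208, 189.03538893489883], [0.0, 0.0, 1.0]] [0.054 0.553 0.848] [ 0.44 -0.57 -0.69]
wrist [[297.3186396354542, 0.0, 254.38338430577193], [0.0, 297.3186396354542, 191.46078656935074], [0.0, 0.0, 1.0]] [ 0.217 -0.642  0.374] [-0.26 -0.06 -0.97]
{'time': 0.15, 'qpos': array([-1.49196274e+00,  2.87007380e-01,  1.57784930e+00,  3.26440711e-05,
        1.27861532e+00, -1.49967879e-01]), 'dq': array([ 0.0014404 , -0.00265724, -0.0032759 , -0.00021417,  0.0004201 ,
       -0.00013421]), 'joint_efforts': array([ 8.00704984e-04, -4.06602931e+01, -2.93142968e+01, -1.48408458e-04,
        3.95423092e-03, -9.86036810e-06]), 'eef_pos': array([ 0.15311345, -0.65687415,  0.23023015]), 'tcp_rot': array([ 9.93463470e-01,  1.14146622e-01,  4.90303898e-05, -9.38522516e-04]), 'contact_force': array([ 0.71165574, -0.15838867, -0.56669372]), 'wrist_torque': array([ 0.00273574,  0.04555274, -0.01167182]), 'finger_force': 0.0, 'opening': 1.0015357073305802}
```

View pics/top0b.png

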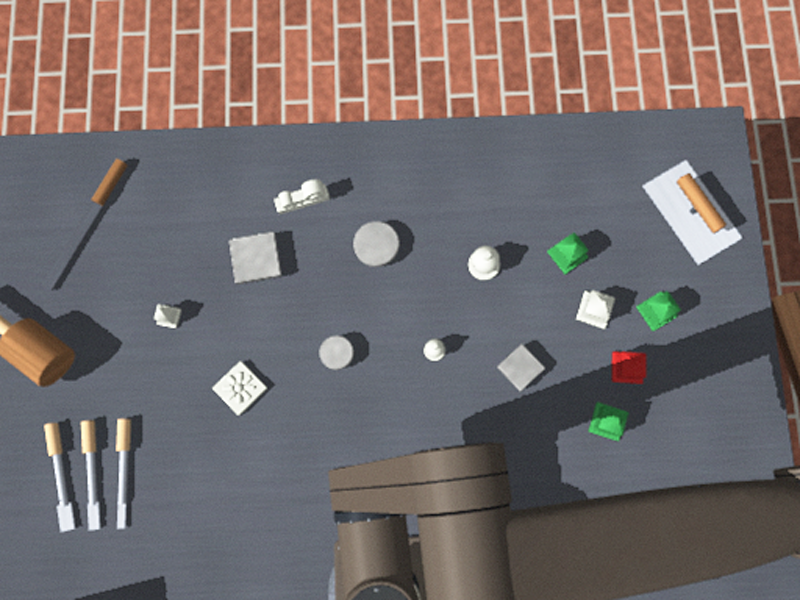

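View pics/side0b.png

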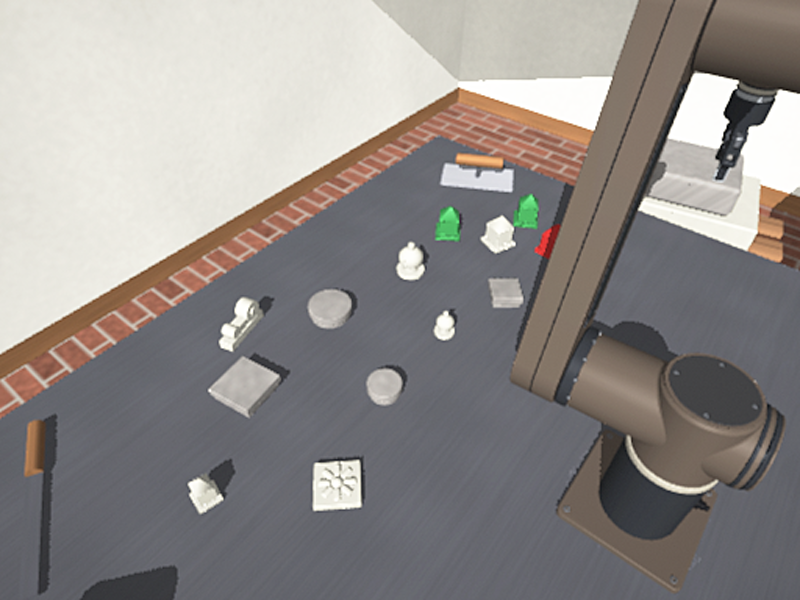

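The top view, in its 800x600 pixels, shows:
- ball finials at (485,262) and (434,350)
- pyramids at (596,309) and (168,316)
- round plinths at (376,243) and (336,351)
- square plinths at (256,257) and (522,367)
- bracket at (302,195) and rosette at (240,388)

The side view shows the same layout. I'll measure from the top view next.

Run:
```python
from h import *
im=cv2.imread('pics/top0.png'); m=K('top')
print('base',proj('top',[0,0,0],m))
hsv=cv2.cvtColor(im,cv2.COLOR_BGR2HSV)
g=((hsv[...,1]<25)&(hsv[...,2]>118)).astype(np.uint8)
n,l,s,c=cv2.connectedComponentsWithStats(g)
for i in range(1,n):
    if s[i,4]>100 and c[i][1]>90:
        ct=cv2.findContours((l==i).astype(np.uint8),0,1)[0][0]; r=cv2.minAreaRect(ct)
        med=np.median(hsv[...,2][l==i])
        p=at('top',*c[i],.03,m); print(c[i].round(1),s[i,:5],med,[round(x,1) for x in r[1]],round(r[2]),'z.03',p.round(3), [np.round(at('top',*q,.03,m)[:2],3).tolist() for q in cv2.boxPoints(r)] )
cr=im[110:280,90:430]; cv2.imwrite('pics/crop.png',cv2.resize(cr,None,fx=2.35,fy=2.35,interpolation=cv2.INTER_CUBIC))
```

```text
base (np.float64(247.7762853661585), np.float64(377.9932654141455))
[440.1 137.7] [ 411  102   64   68 1508] 238.0 [64.1, 33.6] 55 z.03 [ 0.703 -0.638  0.03 ] [[0.769, -0.549], [0.832, -0.645], [0.651, -0.742], [0.592, -0.647]]
[192.6 125.5] [175 114  36  23 476] 197.5 [16.4, 34.8] 74 z.03 [0.777 0.148 0.03 ] [[0.792, 0.212], [0.821, 0.104], [0.767, 0.09], [0.739, 0.197]]
[239.9 155.4] [226 141  29  30 673] 193.0 [29.0, 28.0] 90 z.03 [0.671 0.    0.03 ] [[0.721, 0.043], [0.717, -0.046], [0.622, -0.042], [0.625, 0.046]]
[162.3 164.1] [146 148  34  34 867] 196.0 [29.1, 30.1] 81 z.03 [0.653 0.246 0.03 ] [[0.694, 0.3], [0.706, 0.206], [0.612, 0.192], [0.6, 0.284]]
[309.1 168.1] [299 157  20  23 363] 242.0 [22.0, 19.0] 90 z.03 [ 0.62  -0.216  0.03 ] [[0.658, -0.186], [0.655, -0.246], [0.584, -0.241], [0.587, -0.182]]
[380.4 197.4] [368 185  25  26 435] 241.0 [20.6, 22.1] 18 z.03 [ 0.517 -0.431  0.03 ] [[0.498, -0.388], [0.564, -0.416], [0.54, -0.475], [0.475, -0.447]]
[106.1 201.8] [ 98 194  18  16 203] 161.0 [15.8, 13.6] 14 z.03 [0.539 0.419 0.03 ] [[0.525, 0.448], [0.566, 0.439], [0.552
[... 363 characters left out ...]
5.0 [22.7, 22.4] 47 z.03 [ 0.407 -0.274  0.03 ] [[0.411, -0.226], [0.456, -0.279], [0.403, -0.323], [0.358, -0.269]]
[152.7 247.9] [135 231  36  35 670] 244.0 [24.7, 26.2] 45 z.03 [0.39  0.274 0.03 ] [[0.391, 0.33], [0.445, 0.274], [0.389, 0.22], [0.336, 0.276]]
[ 58.5 317.9] [ 55 289   9  50 244] 240.0 [49.1, 7.2] 88 z.03 [0.195 0.551 0.03 ] [[0.28, 0.566], [0.279, 0.545], [0.138, 0.534], [0.138, 0.555]]
[ 77.5 314.7] [ 75 289   6  50 216] 239.5 [49.0, 5.0] 90 z.03 [0.202 0.495 0.03 ] [[0.277, 0.506], [0.277, 0.491], [0.135, 0.485], [0.136, 0.5]]
[ 39.8 319.9] [ 34 291  14  49 292] 240.0 [49.0, 9.7] 81 z.03 [0.192 0.606 0.03 ] [[0.275, 0.637], [0.279, 0.608], [0.138, 0.579], [0.135, 0.607]]
```

View pics/crop.png

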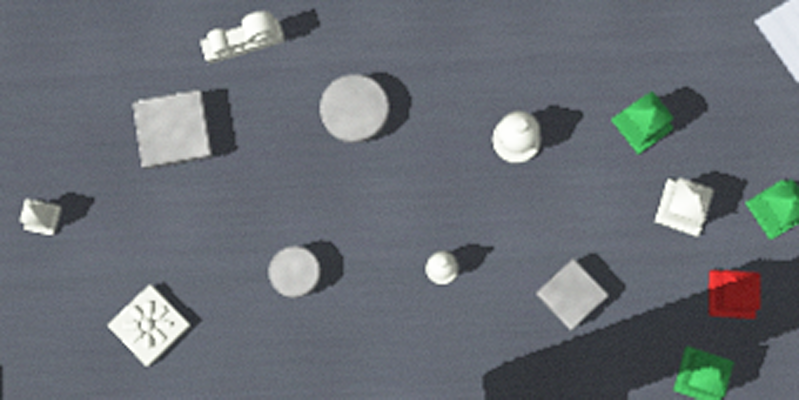

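The crop shows the apexes at these pixels: large ball (519,119), small ball (443,256), large pyramid (685,190), small pyramid (41,211). The plinth faces come out at about their given sizes, at a radius of 0.46–0.70 m, so they're in reach.

```bash
cat >> h.py <<'E'
def yaw():
    x,y,z,w=ctrl.get_state()['tcp_rot']; return np.arctan2(2*(x*y+z*w),1-2*(y*y+z*z))
def go(x,y,z=None,yw=None):
    s=ctrl.get_state(); p=s['eef_pos']; a=yaw(); d=np.array([x,y])-p[:2]
    tx=d@[np.cos(a),np.sin(a)]; ty=d@[np.sin(a),-np.cos(a)]
    print('t',round(s['time'],2),'p',p.round(4),'yaw',round(a,3),'q6',round(s['qpos'][5],2),'op',round(s['opening'],3),'TOTAL tx,ty,tz',np.round([tx/.025,ty/.025,((p[2]-z)/.025 if z is not None else 0)],2),'spin',None if yw is None else round((a-yw)/.1,2))
E
python3 - <<'E'
from h import *
m=K('top')
for n,u,v,z in(('BL',519,119,.08),('BS',443,256,.06),('PL',685,190,.08),('PS',41,211,.06),('g1',648,97,.08),('g2',779,183,.08),('red',735,270,.08)):
    u=u/2.35+90;v=v/2.35+110; print(n,at('top',u,v,z,m).round(3))
go(.50,-.41,.20)
E
```

```text
BL [ 0.63  -0.217  0.08 ]
BS [ 0.458 -0.111  0.06 ]
PL [ 0.527 -0.424  0.08 ]
PS [0.539 0.406 0.06 ]
g1 [ 0.653 -0.387  0.08 ]
g2 [ 0.531 -0.545  0.08 ]
red [ 0.422 -0.477  0.08 ]
t 0.15 p [ 0.1531 -0.6569  0.2302] yaw 0.229 q6 -0.15 op 1.002 TOTAL tx,ty,tz [15.75 -6.47  1.21] spin None
```

Emit:
arm_command:
  steps: [100,1,-0.4,0,0,100,1,-0.4,0,0,100,1,-0.4,0,0,100,1,-0.4,0,0,100,1,-0.4,0,0,100,1,-0.4,0,0,100,1,-0.4,0,0,100,1,-0.4,0,0]
  squeeze: 30

```text
time: 0.82
eef_pos: [0.3306, -0.533, 0.2309]
tcp_rot: [0.993, 0.114, -0.0, -0.0]
contact_force: [-0.4, 0.1, -1.0]
opening: 0.999
finger_force: 0.0
```

Emit:
arm_command:
  steps: [100,1,-0.4,0,0,100,1,-0.4,0,0,100,1,-0.4,0,0,100,1,-0.4,0,0,100,1,-0.4,0,0,100,1,-0.4,0,0,100,1,-0.4,0,0,100,0,0,0,0]

```text
time: 1.48
eef_pos: [0.4874, -0.4231, 0.2308]
tcp_rot: [0.993, 0.116, 0.001, -0.001]
contact_force: [-0.6, -0.7, -0.1]
opening: 0.999
finger_force: 0.0
```

Run:
```python
from h import *
go(.52,-.42,.1)
im,m=snap('wrist','w1'); np.savez('w1.npz',R=m[1],t=m[2]); print([np.round(proj('wrist',p,m)) for p in ([.527,-.424,.08],[.527,-.424,0],[.531,-.545,.08])])
```

```text
t 1.48 p [ 0.4874 -0.4231  0.2308] yaw 0.233 q6 0.46 op 0.999 TOTAL tx,ty,tz [1.3  0.18 5.23] spin None
[array([265., 140.]), array([263., 135.]), array([376., 166.])]
```

View pics/w1.png

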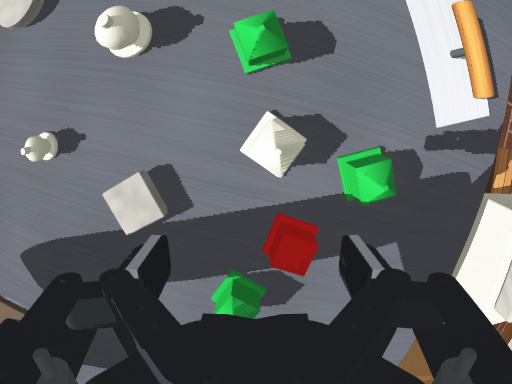

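The wrist view shows the large pyramid at about (274,144) with foot corners at (271,111), (306,143), (281,177) and (241,148). The red and green look-alikes stand around it and the small square plinth is at (135,203).

```bash
cat >> h.py <<'E'
def foot(f,u,v,z,vmin=150,m=None,smax=45):
    """outline of the white/grey blob at (u,v), put on plane z: min-area rectangle & circle"""
    im=cv2.imread(f'pics/{f}.png'); m=m or K('wrist'); h=cv2.cvtColor(im,cv2.COLOR_BGR2HSV)
    g=((h[...,1]<smax)&(h[...,2]>vmin)).astype(np.uint8); g=cv2.morphologyEx(g,cv2.MORPH_OPEN,np.ones((3,3)))
    l=cv2.connectedComponents(g)[1]; k=l[int(v),int(u)]
    ct=max(cv2.findContours((l==k).astype(np.uint8),0,1)[0],key=len)[:,0]
    P=np.array([at('wrist',a,b,z,m)[:2] for a,b in ct])
    r=cv2.minAreaRect((P*1000).astype(np.float32)); c=cv2.minEnclosingCircle((P*1000).astype(np.float32))
    print(f,(u,v),'k',k,'n',len(P),'rect c',np.round(r[0],1),'size',np.round(r[1],1),'ang',round(r[2],1),'circ',np.round(c[0],1),round(c[1],1))
E
python3 - <<'E'
from h import *
foot('w1',272,145,.008); foot('w1',133,205,.03,120)
q=[(272,111),(306,143),(281,177),(241,148)]
P=np.array([at('wrist',*c,.008)[:2] for c in q]); print(P.round(4),P.mean(0),np.linalg.norm(np.diff(P,axis=0),axis=1),at('wrist',276,141,.08))
E
```

```text
w1 (272, 145) k 4 n 158 rect c [ 516.5 -441. ] size [63.1 60.8] ang 68.5 circ [ 517.1 -440.7] 41.8
w1 (133, 205) k 2 n 2581 rect c [ 549.6 -327.4] size [428.6 998.2] ang 31.6 circ [ 468.3 -378.5] 505.6
[[ 0.5566 -0.4297]
 [ 0.5284 -0.4804]
 [ 0.479  -0.4606]
 [ 0.5032 -0.4032]] [ 0.51678836 -0.44347034] [0.05796585 0.05328392 0.06226045] [ 0.52722378 -0.43666331  0.08      ]
```

```bash
cat >> h.py <<'E'
from scipy.optimize import minimize
def sq(a,z): a/=2; return [(x,y,z) for x in(-a,a) for y in(-a,a)]
def ci(d,z): return [(d/2*np.cos(t),d/2*np.sin(t),z) for t in np.linspace(0,6.283,33)]
def ball(D,zc): return sum([ci(2*np.sqrt(max(D*D/4-h*h,0)),zc+h) for h in np.linspace(-D/2,D/2,9)],[])
M={'PL':[sq(.06,0)+sq(.06,.01),sq(.046,.01)+sq(.046,.054)+[(0,0,.08)]],
'PS':[sq(.04,0)+sq(.04,.008),sq(.03,.008)+sq(.03,.041)+[(0,0,.06)]],
'BL':[ci(.064,0)+ci(.064,.01),ball(.054,.042),ci(.036,.01)+ci(.036,.03),ci(.012,.06)+ci(.012,.08)],
'BS':[ci(.042,0)+ci(.042,.008),ball(.036,.031),ci(.02,.008)+ci(.02,.03),ci(.01,.04)+ci(.01,.06)],
'RL':[ci(.092,.03)],'RS':[ci(.066,.03)],'SL':[sq(.092,.03)],'SS':[sq(.066,.03)]}
def fit(cam,f,name,x,y,yw=0.,z0=0.,m=None,S=4,vmin=None):
    """silhouette fit (IoU) of a model; plinths by their top face"""
    m=m or K(cam); im=cv2.imread(f'pics/{f}.png'); h=cv2.cvtColor(im,cv2.COLOR_BGR2HSV)
    pl=name[0] in 'RS'; vmin=vmin or (150 if pl else 135)
    g=((h[...,1]<40)&(h[...,2]>vmin)).astype(np.uint8)
    u,v=map(int,proj(cam,[x,y,.03],m)); w=70
    u0,v0=max(u-w,0),max(v-w,0); G=g[v0:v+w,u0:u+w]
    G=cv2.resize(G*255,None,fx=S,fy=S,interpolation=cv2.INTER_LINEAR)>127
    def mask(p):
        c,s=np.cos(p[2]),np.sin(p[2]); A=np.zeros(G.shape,np.uint8)
        for pc in M[name]:
            q=np.array([proj(cam,[p[0]+c*a-s*b,p[1]+s*a+c*b,z0+zz],m) for a,b,zz in pc])
            q=((q-[u0,v0])+.5)*S-.5
            cv2.fillConvexPoly(A,cv2.convexHull(np.round(q*16).astype(np.int32)),1,shift=4)
        return A>0
    A=mask([x,y,yw]); n,l,st,_=cv2.connectedComponentsWithStats(G.astype(np.uint8))
    k=np.argmax(np.bincount(l[A&G],minlength=n)); B=l==k
    cost=lambda p:1-(mask(p)&B).sum()/max(1,(mask(p)|B).sum())
    best=min((minimize(cost,[x,y,a],method='Nelder-Mead',options=dict(initial_simplex=[[x,y,a],[x+.012,y,a],[x,y+.012,a],[x,y,a+.25]],xatol=1e-4,fatol=1e-4)) for a in ([yw] if name[0] in 'B' or name[0]=='R' else [yw,yw+.5,yw-.5])),key=lambda r:r.fun)
    p=best.x; print(cam,name,'xy',p[:2].round(4),'yaw',round((p[2]+np.pi/4)%(np.pi/2)-np.pi/4,3),'IoU',round(1-best.fun,3)); return p
E
python3 - <<'E'
from h import *
m=K('top')
for n,x,y in(('PL',.52,-.43),('BL',.63,-.217),('BS',.455,-.11),('PS',.539,.406),('RL',.671,0),('RS',.452,.086),('SL',.653,.246),('SS',.407,-.274)): fit('top','top0',n,x,y,m=m)
for n,x,y in(('PL',.52,-.43),('SS',.407,-.274),('BS',.455,-.11),('BL',.63,-.217)): fit('wrist','w1',n,x,y)
E
```

```text
top PL xy [ 0.5201 -0.4348] yaw -0.383 IoU 0.945
top BL xy [ 0.6245 -0.2173] yaw 0.104 IoU 0.948
top BS xy [ 0.452  -0.1077] yaw 0.076 IoU 0.929
top PS xy [0.5429 0.4248] yaw -0.27 IoU 0.759
top RL xy [6.712e-01 6.000e-04] yaw 0.15 IoU 0.968
top RS xy [0.4524 0.0857] yaw 0.03 IoU 0.962
top SL xy [0.6531 0.2462] yaw 0.148 IoU 0.96
top SS xy [ 0.4076 -0.275 ] yaw 0.706 IoU 0.957
wrist PL xy [ 0.5171 -0.4399] yaw -0.379 IoU 0.979
wrist SS xy [ 0.4047 -0.2797] yaw 0.696 IoU 0.966
wrist BS xy [ 0.4483 -0.1111] yaw 0.199 IoU 0.95
wrist BL xy [ 0.6217 -0.2212] yaw 0.187 IoU 0.973
```

Emit:
arm_command:
  steps: [85,0.5,0,1,1,85,0,0.5,1,1,85,0,0,0,1,85,0,0,0,1,85,0,0,0,1,85,0,0,0,1,85,0,0,0,0]

```text
time: 2.12
eef_pos: [0.497, -0.4366, 0.1809]
tcp_rot: [0.983, -0.186, -0.0, -0.0]
contact_force: [-0.7, -0.5, 0.1]
opening: 0.85
finger_force: 0.0
```

Run:
```python
from h import *
go(.5185,-.4375,.015,-.381)
```

```text
t 2.12 p [ 0.497  -0.4366  0.1809] yaw -0.374 q6 1.07 op 0.85 TOTAL tx,ty,tz [ 0.81 -0.28  6.64] spin 0.07
```

Emit:
arm_command:
  steps: [85,0.81,-0.28,0,0.07,85,0,0,1,0,85,0,0,1,0,85,0,0,1,0,85,0,0,0,0]

```text
time: 2.53
eef_pos: [0.5161, -0.4341, 0.0995]
tcp_rot: [0.982, -0.187, -0.005, -0.003]
contact_force: [-0.3, -0.4, -1.4]
opening: 0.85
finger_force: 0.0
```

Run:
```python
from h import *
snap('wrist','w2')
go(.5185,-.4375,.015,-.381)
fit('wrist','w2','PL',.518,-.438,-.38)
fit('wrist','w2','SS',.405,-.278,.7)
```

```text
t 2.58 p [ 0.5171 -0.4351  0.1024] yaw -0.377 q6 1.1 op 0.85 TOTAL tx,ty,tz [0.09 0.07 3.49] spin 0.04
wrist PL xy [ 0.5133 -0.4175] yaw 0.18 IoU 0.425
wrist SS xy [ 0.4158 -0.23  ] yaw -0.239 IoU 0.479
```

View pics/w2.png

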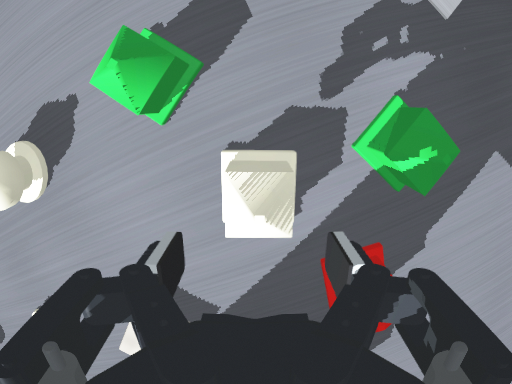

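The closer wrist view shows the pyramid centred between the fingers, at u≈259 against a finger midline of about 257. Its far foot edge is at row 151 and it stands square to the tool.

Run:
```python
from h import *
p=fit('wrist','w2','PL',.518,-.438,-.38,vmin=190)
p=fit('wrist','w2','BL',.622,-.22,vmin=190)
```

```text
wrist PL xy [ 0.5192 -0.439 ] yaw -0.376 IoU 0.874
wrist BL xy [ 0.627  -0.2116] yaw 0.103 IoU 0.386
```

Emit:
arm_command:
  steps: [85,0.1,0,0.5,0,85,0,0,1,0,85,0,0,1,0,85,0,0,1,0,85,0,0,0,0]

```text
time: 3.0
eef_pos: [0.5198, -0.4357, 0.0145]
tcp_rot: [0.982, -0.188, -0.003, -0.002]
contact_force: [-1.3, 1.5, -0.8]
opening: 0.847
finger_force: 0.0
```

Emit:
arm_command:
  steps: [40,0,0,0,0,40,0,0,0,0,40,0,0,0,0,40,0,0,0,0,40,0,0,0,0,40,0,0,0,0]
  squeeze: 35

```text
time: 3.5
eef_pos: [0.5222, -0.4379, 0.0198]
tcp_rot: [0.982, -0.188, 0.001, 0.0]
contact_force: [-0.5, -0.5, -1.7]
opening: 0.707
finger_force: 38.1
```

Run:
```python
from h import *
print(ctrl.get_state()['finger_force'])
go(.653,.246,.20)
```

```text
38.11013549566269
t 3.5 p [ 0.5222 -0.4379  0.0198] yaw -0.378 q6 1.1 op 0.707 TOTAL tx,ty,tz [ -5.24 -27.35  -7.21] spin None
```

Run:
```python
from h import *
im,_=snap('wrist','w3'); cv2.imwrite('pics/w3c.png',cv2.resize(im[130:380,110:410],None,fx=2,fy=2,interpolation=cv2.INTER_CUBIC))
```

```text
(no output)
```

View pics/w3c.png

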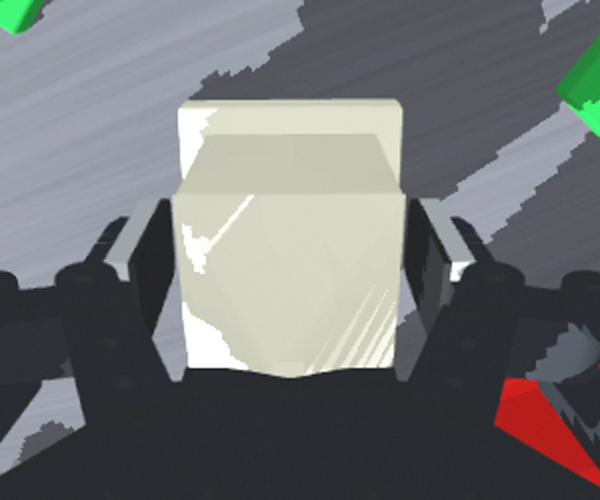

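The crop shows the shaft top edge spanning u 172–405. The fingertips' inner corners are at about (170,197) and (412,197). A 60 mm opening would mean the foot is gripped, so I'm checking the fingertip geometry.

Run:
```python
from h import *
s=ctrl.get_state(); p=s['eef_pos']; a=yaw(); X=np.array([np.cos(a),np.sin(a),0]); Y=np.array([np.sin(a),-np.cos(a),0])
print(p)
for u,v in ((170,197),(412,197),(172,193),(405,193),(178,102),(402,102),(105,265),(150,335)):
    o,d=ray('wrist',110+u/2,130+v/2); 
    r=[]
    for pl in (.011,-.011,.023,.03):
        k=((p-o)@X+pl)/(d@X); q=o+k*d; r.append((round((q-p)@Y*1000,1),round(q[2]*1000,1)))
    print((u,v),r)
```

```text
[ 0.52206256 -0.4377636   0.01952415]
(170, 197) [(np.float64(-28.6), np.float64(30.5)), (np.float64(-40.2), np.float64(-22.9)), (np.float64(-22.2), np.float64(59.6)), (np.float64(-18.5), np.float64(76.6))]
(412, 197) [(np.float64(30.5), np.float64(30.5)), (np.float64(42.7), np.float64(-22.9)), (np.float64(23.9), np.float64(59.6)), (np.float64(20.1), np.float64(76.6))]
(172, 193) [(np.float64(-28.6), np.float64(27.8)), (np.float64(-40.2), np.float64(-26.6)), (np.float64(-22.2), np.float64(57.5)), (np.float64(-18.5), np.float64(74.9))]
(405, 193) [(np.float64(29.3), np.float64(27.8)), (np.float64(40.9), np.float64(-26.7)), (np.float64(22.9), np.float64(57.5)), (np.float64(19.2), np.float64(74.8))]
(178, 102) [(np.float64(-45.0), np.float64(-71.5)), (np.float64(-63.2), np.float64(-165.9)), (np.float64(-35.0), np.float64(-20.0)), (np.float64(-29.2), np.float64(10.0))]
(402, 102) [(np.float64(46.9), np.float64(-71.6)), (np.float64(65.6), np.float64(-166.0)), (np.float64(36.7), np.float64(-20.1)), (np.float64(30.8), np.float64(10.0))]
(105, 265) [(np.float64(-34.9), np.float64(65.7)), (np.float64(-49.1), np.float64(26.5)), (np.float64(-27.2), np.float64(87.1)), (np.float64(-22.7), np.float64(99.6))]
(150, 335) [(np.float64(-21.2), np.float64(87.8)), (np.float64(-29.9), np.float64(57.5)), (np.float64(-16.5), np.float64(104.4)), (np.float64(-13.7), np.float64(114.0))]
```

Emit:
arm_command:
  steps: [40,0,0,0,0,40,0,0,0,0,40,0,0,0,0]

```text
time: 3.8
eef_pos: [0.5219, -0.4376, 0.0189]
tcp_rot: [0.982, -0.188, 0.0, 0.0]
contact_force: [0.8, -0.1, -0.7]
opening: 0.711
finger_force: 38.1
```

Emit:
arm_command:
  steps: [40,0,0,-0.4,0,40,0,0,0,0,40,0,0,0,0]

```text
time: 4.05
eef_pos: [0.5225, -0.4383, 0.0302]
tcp_rot: [0.982, -0.188, 0.001, 0.001]
contact_force: [-0.6, -0.1, -1.7]
opening: 0.706
finger_force: 38.3
```

Run:
```python
from h import *
im,_=snap('wrist','w4'); a=cv2.imread('pics/w3.png')
d=cv2.absdiff(im,a).max(2); print('finger/object area change',d[180:290,200:310].mean(), 'table',d[20:120,50:250].mean(), d[20:120,50:250].max())
cv2.imwrite('pics/w4c.png',cv2.resize(im[130:380,110:410],None,fx=2,fy=2,interpolation=cv2.INTER_CUBIC)); print(ctrl.get_state()['contact_force'])
```

```text
finger/object area change 2.9836363636363634 table 13.8076 128
[ 0.97161505  0.3424448  -1.93049338]
```

View pics/w4c.png

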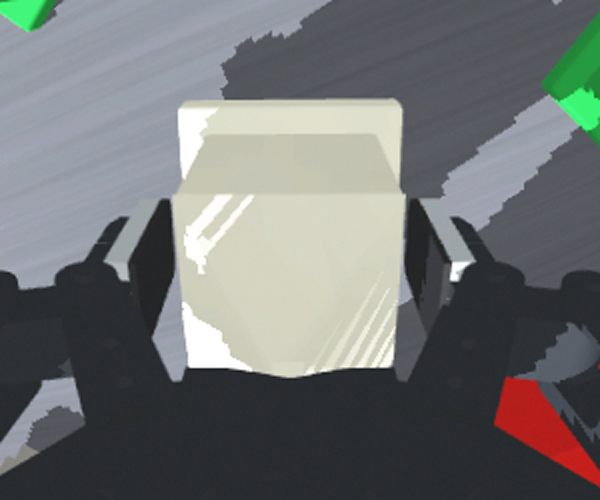

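The pyramid came up with the gripper and the force reads its weight, so it is held, by the foot. I'll firm the grip and carry it to the large square plinth.

Emit:
arm_command:
  steps: [40,0,0,-0.3,0,40,0,0,-0.7,0,40,0,0,-1,0,40,0,0,-1,0,40,0,0,-1,0,40,-0.05,-0.25,-1,0,40,-0.1,-0.6,-0.7,0,40,-0.19,-0.97,-0.3,0]
  squeeze: 60

```text
time: 4.77
eef_pos: [0.5316, -0.3947, 0.1837]
tcp_rot: [0.982, -0.189, 0.003, 0.002]
contact_force: [0.5, 0.7, -0.4]
opening: 0.693
finger_force: 64.6
```

Emit:
arm_command:
  steps: [40,-0.19,-0.97,0,0,40,-0.19,-0.97,0,0,40,-0.19,-0.97,0,0,40,-0.19,-0.97,0,0,40,-0.19,-0.97,0,0,40,-0.19,-0.97,0,0,40,-0.19,-0.97,0,0,40,-0.19,-0.97,0,0]

```text
time: 5.43
eef_pos: [0.567, -0.1965, 0.1793]
tcp_rot: [0.982, -0.188, 0.0, 0.0]
contact_force: [0.5, -0.6, -1.9]
opening: 0.692
finger_force: 64.6
```

Emit:
arm_command:
  steps: [40,-0.19,-0.97,0,0,40,-0.19,-0.97,0,0,40,-0.19,-0.97,0,0,40,-0.19,-0.97,0,0,40,-0.19,-0.97,0,0,40,-0.19,-0.97,0,0,40,-0.19,-0.97,0,0,40,-0.19,-0.97,0,0]

```text
time: 6.1
eef_pos: [0.6033, -0.0022, 0.1793]
tcp_rot: [0.982, -0.188, 0.0, 0.0]
contact_force: [0.8, 0.2, -2.1]
opening: 0.692
finger_force: 64.6
```

Emit:
arm_command:
  steps: [40,-0.19,-0.97,0,0,40,-0.19,-0.97,0,0,40,-0.19,-0.97,0,0,40,-0.19,-0.97,0,0,40,-0.1,-0.6,0,0,40,-0.05,-0.3,0,0,40,0,0,0,0]

```text
time: 6.68
eef_pos: [0.6264, 0.1171, 0.1789]
tcp_rot: [0.982, -0.187, 0.0, 0.0]
contact_force: [-0.8, -0.1, -1.7]
opening: 0.691
finger_force: 64.7
```

Run:
```python
from h import *
go(.655,.243,.049)
```

```text
t 6.68 p [0.6264 0.1171 0.1789] yaw -0.376 q6 1.97 op 0.691 TOTAL tx,ty,tz [-0.79 -5.1   5.2 ] spin None
```

Emit:
arm_command:
  steps: [40,-0.08,-0.5,0,0,40,-0.15,-0.95,0,0,40,-0.15,-0.95,0,0,40,-0.15,-0.95,0,0,40,-0.15,-0.95,0,0,40,-0.1,-0.5,1,0,40,0,-0.3,1,0,40,0,0,0,0]

```text
time: 7.35
eef_pos: [0.6521, 0.2418, 0.1223]
tcp_rot: [0.982, -0.188, -0.005, 0.002]
contact_force: [-0.8, -0.6, -4.2]
opening: 0.689
finger_force: 64.9
```

Run:
```python
from h import *
go(.655,.243,.049); snap('wrist','w5')
```

```text
t 7.35 p [0.6521 0.2418 0.1223] yaw -0.378 q6 2.16 op 0.689 TOTAL tx,ty,tz [ 0.09 -0.09  2.93] spin None
```

View pics/w5.png

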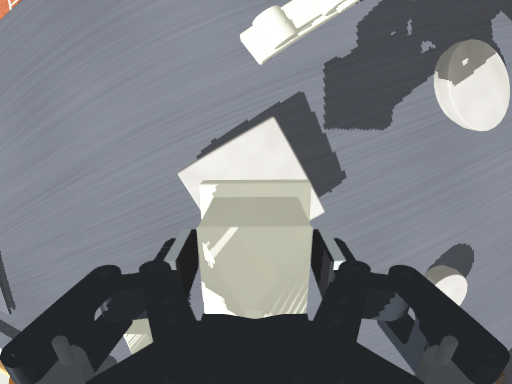

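The plinth's top face shows corners at (180,174), (273,117) and (324,210), with the held pyramid square in the jaws. The large round plinth is at (475,85).

Run:
```python
from h import *
P=[at('wrist',u,v,.03)[:2] for u,v in((180,174),(273,117),(324,210))]
print(np.round(P,4),(P[0]+P[2])/2,np.linalg.norm(P[0]-P[1]),np.linalg.norm(P[1]-P[2]),np.linalg.norm(P[0]-P[2]))
c=(P[0]+P[2])/2; go(*c,.049)
```

```text
[[0.69   0.2921]
 [0.7045 0.2037]
 [0.6153 0.1904]] [0.65266168 0.2412467 ] 0.08953729655798211 0.09016882178452221 0.1262056818528392
t 7.4 p [0.6529 0.2411 0.1245] yaw -0.378 q6 2.16 op 0.689 TOTAL tx,ty,tz [-0.01 -0.    3.02] spin None
```

Emit:
arm_command:
  steps: [40,0,0,0.8,0,40,0,0,0.9,0,40,0,0,0.6,0,40,0,0,0.4,0,40,0,0,0.15,0,40,0,0,0,0,40,0,0,0,0]

```text
time: 7.98
eef_pos: [0.6561, 0.2416, 0.0587]
tcp_rot: [0.982, -0.188, 0.001, -0.0]
contact_force: [-0.1, 0.4, -2.2]
opening: 0.692
finger_force: 64.9
```

Emit:
arm_command:
  steps: [40,-0.1,0,0.2,0,40,0,0,0.08,0,40,0,0,0.06,0,40,0,0,0.06,0,40,0,0,0,0,40,0,0,0,0]

```text
time: 8.48
eef_pos: [0.6534, 0.2427, 0.0492]
tcp_rot: [0.982, -0.188, 0.0, -0.0]
contact_force: [-3.8, -0.7, 5.9]
opening: 0.691
finger_force: 65.1
```

Contact is made: +5.9 N where it read −2 N. I'll release it.

Emit:
arm_command:
  steps: [72,0,0,0,0,76,0,0,0,0,82,0,0,0,0,90,0,0,0,0,90,0,0,0,0,90,0,0,0,0]
  squeeze: 30

```text
time: 8.98
eef_pos: [0.6529, 0.2426, 0.0472]
tcp_rot: [0.982, -0.188, -0.0, -0.0]
contact_force: [-0.3, 0.5, 0.7]
opening: 0.902
finger_force: 0.0
```

Run:
```python
from h import *
im,m=snap('wrist','w6'); go(.54,.42,.2,.0)
cv2.imwrite('pics/w6c.png',cv2.resize(im[100:384,110:410],None,fx=2,fy=2,interpolation=cv2.INTER_CUBIC)); print(ctrl.get_state()['contact_force'])
```

```text
t 9.03 p [0.6529 0.2427 0.0472] yaw -0.378 q6 2.16 op 0.895 TOTAL tx,ty,tz [-6.82 -4.92 -6.11] spin -3.78
[ 0.64494837 -0.00768466  0.42999351]
```

View pics/w6c.png

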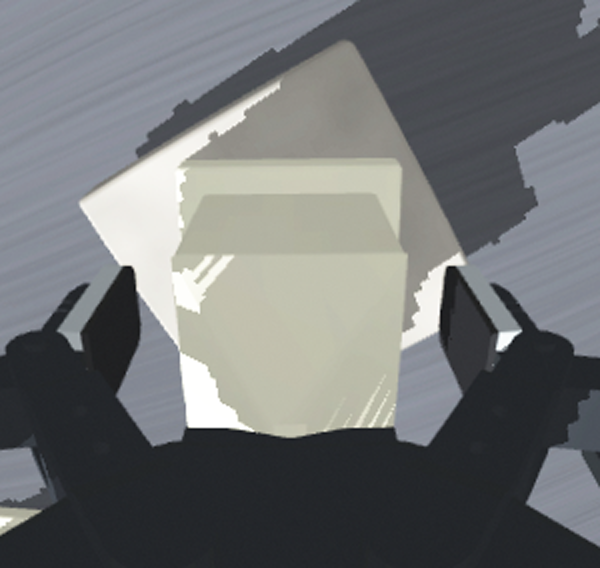

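The pyramid stands released and upright, with its foot centred on the square plinth (plinth corners at (80,203), (348,42) and (465,263) in the crop). Next is the small pyramid.

Emit:
arm_command:
  steps: [90,0,0,-0.6,0,90,0,0,-1,0,90,0,0,-1,0,90,0,0,-1,0,90,-0.5,-0.4,-1,0,90,-1,-0.7,-1,0,90,-1,-0.7,-0.5,0,90,-1,-0.7,0,0]

```text
time: 9.7
eef_pos: [0.5966, 0.3345, 0.2072]
tcp_rot: [0.982, -0.188, 0.004, -0.003]
contact_force: [0.4, -0.1, 0.6]
opening: 0.897
finger_force: 0.0
```

Emit:
arm_command:
  steps: [90,-1,-0.7,0,0,90,-1,-0.7,0,0,90,-0.6,-0.5,0,0,90,0,0,0,-1,90,0,0,0,-1,90,0,0,0,-1,90,0,0,0,-1,90,0,0,0,0]

```text
time: 10.37
eef_pos: [0.5519, 0.4014, 0.2014]
tcp_rot: [1.0, 0.012, 0.001, -0.0]
contact_force: [-0.0, -0.2, 0.1]
opening: 0.901
finger_force: 0.0
```

Run:
```python
from h import *
go(.54,.42,.1,1.3); im,m=snap('wrist','w7'); p=proj('wrist',[.541,.42,.02]); print(p)
fit('wrist','w7','PS',.541,.42,-.27)
fit('wrist','w7','PS',.541,.42,-.27,vmin=120)
fit('wrist','w7','PL',.653,.242,-.378,z0=.03)
fit('wrist','w7','SL',.653,.242,.148)
```

```text
t 10.37 p [0.5519 0.4014 0.2014] yaw 0.024 q6 2.03 op 0.901 TOTAL tx,ty,tz [-0.46 -0.76  4.06] spin -12.76
(np.float64(237.46494613838624), np.float64(181.35215152989778))
wrist PS xy [0.5294 0.4814] yaw 0.056 IoU 0.077
wrist PS xy [0.5294 0.4814] yaw 0.056 IoU 0.077
wrist PL xy [0.6424 0.2793] yaw -0.577 IoU 0.217
wrist SL xy [0.6512 0.2479] yaw 0.144 IoU 0.856
```

View pics/w7.png

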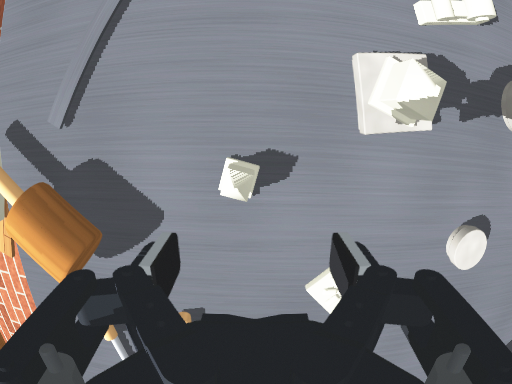

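The wrist view shows the small pyramid at (239,179), the loaded square plinth at (400,92) with its pyramid upright, and nothing close to the grasp.

Run:
```python
from h import *
for v in (170,190,205): fit('wrist','w7','PS',.541,.42,-.27,vmin=v)
P=np.array([at('wrist',*c,.006)[:2] for c in((226,158),(259,163),(246,201),(219,194))]); print(P.round(3),P.mean(0))
```

```text
wrist PS xy [0.5416 0.4203] yaw -0.253 IoU 0.966
wrist PS xy [0.5418 0.421 ] yaw -0.285 IoU 0.603
wrist PS xy [0.541  0.4234] yaw -0.403 IoU 0.473
[[0.565 0.434]
 [0.56  0.396]
 [0.514 0.41 ]
 [0.522 0.443]] [0.54021716 0.42086345]
```

Emit:
arm_command:
  steps: [75,-0.42,-0.77,1,0,75,0,0,1,-1,75,0,0,0,-1,75,0,0,0,-1,75,0,0,0,-1,75,0,0,0,-1,75,0,0,0,-1,75,0,0,0,-1]

```text
time: 11.08
eef_pos: [0.5411, 0.4202, 0.1507]
tcp_rot: [0.935, 0.354, 0.0, -0.0]
contact_force: [0.4, 0.4, 0.1]
opening: 0.75
finger_force: 0.0
```

Emit:
arm_command:
  steps: [75,0,0,0,-1,75,0,0,0,-1,75,0,0,0,-1,75,0,0,0,-1,75,0,0,0,-1,75,0,0,0,-0.9,75,0,0,0,0,75,0,0,0,0]

```text
time: 11.75
eef_pos: [0.5411, 0.4201, 0.1506]
tcp_rot: [0.794, 0.608, 0.0, 0.0]
contact_force: [0.2, -0.3, -0.4]
opening: 0.749
finger_force: 0.0
```

Run:
```python
from h import *
go(.5415,.4205,.018,1.318)
snap('wrist','w8')
for v in (150,170,190): fit('wrist','w8','PS',.5415,.4205,-.253,vmin=v)
```

```text
t 11.75 p [0.5411 0.4201 0.1506] yaw 1.308 q6 0.78 op 0.749 TOTAL tx,ty,tz [0.02 0.01 5.3 ] spin -0.1
wrist PS xy [0.5415 0.4201] yaw -0.256 IoU 0.742
wrist PS xy [0.542 0.42 ] yaw -0.266 IoU 0.974
wrist PS xy [0.542  0.4201] yaw -0.26 IoU 0.814
```

Well aligned. I'll go down and grip.

Emit:
arm_command:
  steps: [75,0,0,1,0,75,0,0,1,0,75,0,0,1,0,75,0,0,1,0,75,0,0,0.8,0,75,0,0,0.3,0,75,0,0,0.1,0,75,0,0,0,0]

```text
time: 12.47
eef_pos: [0.541, 0.4201, 0.0201]
tcp_rot: [0.793, 0.609, -0.0, -0.0]
contact_force: [0.1, 0.6, 0.6]
opening: 0.751
finger_force: 0.0
```

Emit:
arm_command:
  steps: [20,0,0,0,0,20,0,0,0,0,20,0,0,0,0,20,0,0,0,0,20,0,0,0,0,20,0,0,0,0,20,0,0,0,0]

```text
time: 13.05
eef_pos: [0.5424, 0.4209, 0.0228]
tcp_rot: [0.793, 0.61, 0.002, 0.0]
contact_force: [-0.9, -0.4, 5.6]
opening: 0.446
finger_force: 29.5
```

Run:
```python
from h import *
s=ctrl.get_state(); print(s['eef_pos'],s['opening'],s['contact_force'],s['finger_force'])
im,_=snap('wrist','w9'); cv2.imwrite('pics/w9c.png',cv2.resize(im[180:340,155:355],None,fx=4,fy=3.7,interpolation=cv2.INTER_CUBIC))
```

```text
[0.54242431 0.42094287 0.02284715] 0.44578740239172276 [-0.88409932 -0.44040322  5.55906964] 29.45440042996779
```

View pics/w9c.png

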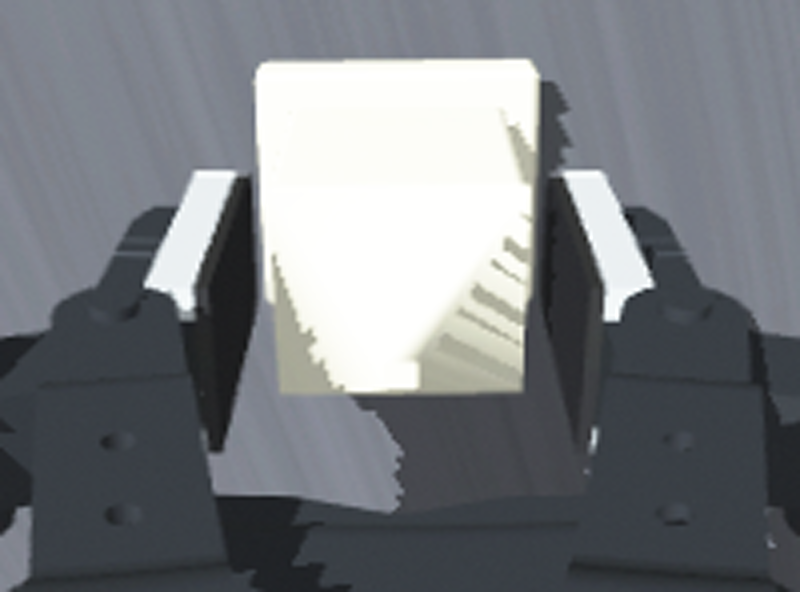

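The crop shows the fingertips, at (253,178) and (545,178), on the foot edges with a gap beside the shaft. The tips therefore reach lower than I assumed, and the reported point behaves like the pad centre. I'll open, raise 10 mm and grip again on the shaft.

Emit:
arm_command:
  steps: [55,0,0,0,0,65,0,0,0,0,65,0,0,-0.2,0,65,0,0,-0.2,0,65,0,0,0,0,65,0,0,0,0]

```text
time: 13.6
eef_pos: [0.5414, 0.4204, 0.0308]
tcp_rot: [0.793, 0.61, 0.001, 0.0]
contact_force: [0.1, -0.3, 0.3]
opening: 0.653
finger_force: 0.0
```

Emit:
arm_command:
  steps: [20,0,0,0,0,20,0,0,0,0,20,0,0,0,0,20,0,0,0,0,20,0,0,0,0,20,0,0,0,0]

```text
time: 14.1
eef_pos: [0.5411, 0.4202, 0.0306]
tcp_rot: [0.792, 0.61, -0.0, 0.0]
contact_force: [-1.9, -1.7, 5.2]
opening: 0.443
finger_force: 29.6
```

Same opening at both heights, so the pads are on upright sides. I'll do a small lift test.

Emit:
arm_command:
  steps: [20,0,0,-0.2,0,20,0,0,-0.3,0,20,0,0,0,0,20,0,0,0,0]

```text
time: 14.43
eef_pos: [0.5414, 0.4204, 0.0431]
tcp_rot: [0.792, 0.61, 0.001, 0.0]
contact_force: [0.6, -0.4, -1.5]
opening: 0.443
finger_force: 30.1
```

Run:
```python
from h import *
im,_=snap('wrist','w10'); go(.405,-.278,.2)
cv2.imwrite('pics/w10c.png',cv2.resize(im[180:340,155:355],None,fx=4,fy=3.7,interpolation=cv2.INTER_CUBIC))
```

```text
t 14.48 p [0.5411 0.4202 0.0426] yaw 1.312 q6 0.77 op 0.441 TOTAL tx,ty,tz [-28.39   1.89  -6.3 ] spin None
```

View pics/w10c.png

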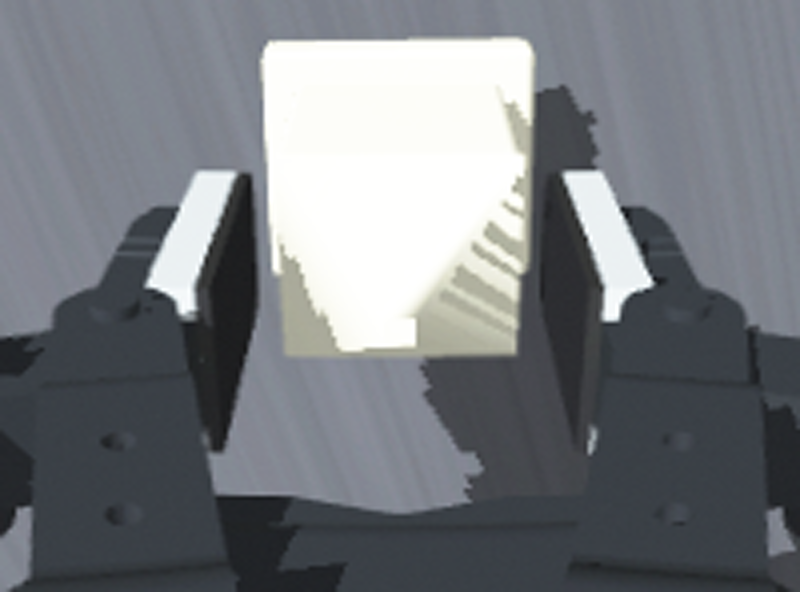

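The picture shows the small pyramid lifted with the gripper, still square and centred at u≈400. I'll carry it to the small square plinth.

Emit:
arm_command:
  steps: [20,0,0,-0.5,0,20,0,0,-1,0,20,0,0,-1,0,20,0,0,-1,0,20,-0.2,0,-1,0,20,-0.6,0.05,-0.8,0,20,-0.97,0.06,-0.5,0,20,-0.97,0.06,0,0]
  squeeze: 40

```text
time: 15.15
eef_pos: [0.5293, 0.3535, 0.193]
tcp_rot: [0.792, 0.61, 0.004, 0.001]
contact_force: [-0.1, -0.5, -0.1]
opening: 0.43
finger_force: 40.1
```

Emit:
arm_command:
  steps: [20,-0.97,0.06,0,0,20,-0.97,0.06,0,0,20,-0.97,0.06,0,0,20,-0.97,0.06,0,0,20,-0.97,0.06,0,0,20,-0.97,0.06,0,0,20,-0.97,0.06,0,0,20,-0.97,0.06,0,0]

```text
time: 15.82
eef_pos: [0.489, 0.1612, 0.1883]
tcp_rot: [0.792, 0.61, 0.0, 0.0]
contact_force: [0.1, 0.1, -0.5]
opening: 0.433
finger_force: 40.1
```

Emit:
arm_command:
  steps: [20,-0.97,0.06,0,0,20,-0.97,0.06,0,0,20,-0.97,0.06,0,0,20,-0.97,0.06,0,0,20,-0.97,0.06,0,0,20,-0.97,0.06,0,0,20,-0.97,0.06,0,0,20,-0.97,0.06,0,0]

```text
time: 16.48
eef_pos: [0.4509, -0.0294, 0.1883]
tcp_rot: [0.792, 0.61, 0.0, 0.0]
contact_force: [0.3, 1.0, -1.1]
opening: 0.435
finger_force: 40.1
```

Emit:
arm_command:
  steps: [20,-0.97,0.06,0,0,20,-0.97,0.06,0,0,20,-0.97,0.06,0,0,20,-0.97,0.06,0,0,20,-0.97,0.06,0,0,20,-0.97,0.06,0,0,20,-0.5,0.06,0,0,20,0,0,0,0]

```text
time: 17.15
eef_pos: [0.4209, -0.1857, 0.1882]
tcp_rot: [0.793, 0.609, 0.0, 0.001]
contact_force: [0.4, 0.2, 0.0]
opening: 0.436
finger_force: 40.1
```

Run:
```python
from h import *
go(.406,-.279,.061)
```

```text
t 17.15 p [ 0.4209 -0.1857  0.1882] yaw 1.309 q6 -0.37 op 0.436 TOTAL tx,ty,tz [-3.76  0.39  5.09] spin None
```

Emit:
arm_command:
  steps: [20,-0.5,0.1,0,0,20,-0.95,0.1,0,0,20,-0.95,0.1,0,0,20,-0.9,0.1,0,0,20,-0.46,0,1,0,20,0,0,1,0,20,0,0,0,0,20,0,0,0,0]

```text
time: 17.82
eef_pos: [0.406, -0.2759, 0.1362]
tcp_rot: [0.792, 0.61, -0.0, -0.002]
contact_force: [0.9, 0.3, 0.4]
opening: 0.435
finger_force: 40.2
```

Run:
```python
from h import *
go(.406,-.279,.061); im,m=snap('wrist','w11')
fit('wrist','w11','BS',.452,-.11,vmin=170)
fit('wrist','w11','BL',.624,-.22,vmin=170)
```

```text
t 17.82 p [ 0.406  -0.2759  0.1362] yaw 1.313 q6 -0.55 op 0.435 TOTAL tx,ty,tz [-0.12  0.03  3.01] spin None
wrist BS xy [ 0.4532 -0.11  ] yaw 0.257 IoU 0.753
wrist BL xy [ 0.6282 -0.2217] yaw 0.096 IoU 0.911
```

View pics/w11.png

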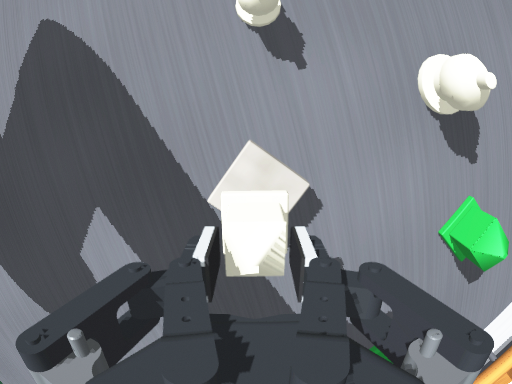

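The plinth's top face shows corners at (208,201), (250,141) and (309,186) behind the held pyramid. The large ball is at (455,83) and the small one at (258,8).

Run:
```python
from h import *
P=[at('wrist',u,v,.03)[:2] for u,v in((208,201),(250,141),(309,186))]
c=(P[0]+P[2])/2; print(np.round(P,4),c,[np.linalg.norm(P[i]-P[j]) for i,j in((0,1),(1,2),(0,2))])
go(*c,.061)
```

```text
[[ 0.3635 -0.2768]
 [ 0.4135 -0.2351]
 [ 0.4537 -0.2862]] [ 0.40860962 -0.28149566] [np.float64(0.06505778850539506), np.float64(0.06505561542815327), np.float64(0.09061809499596826)]
t 17.87 p [ 0.4069 -0.2766  0.1379] yaw 1.313 q6 -0.55 op 0.436 TOTAL tx,ty,tz [-0.17  0.11  3.07] spin None
```

Emit:
arm_command:
  steps: [20,-0.17,0.11,0.6,0,20,0,0,0.9,0,20,0,0,0.7,0,20,0,0,0.4,0,20,0,0,0.15,0,20,0,0,0,0,20,0,0,0,0]

```text
time: 18.45
eef_pos: [0.4091, -0.2826, 0.0702]
tcp_rot: [0.792, 0.61, 0.0, 0.001]
contact_force: [-0.0, -0.0, -1.6]
opening: 0.432
finger_force: 40.2
```

Run:
```python
from h import *
go(.4086,-.2815,.061)
```

```text
t 18.45 p [ 0.4091 -0.2826  0.0702] yaw 1.312 q6 -0.55 op 0.432 TOTAL tx,ty,tz [ 0.04 -0.03  0.37] spin None
```

Emit:
arm_command:
  steps: [20,0,0,0.15,0,20,0,0,0.1,0,20,0,0,0.06,0,20,0,0,0.06,0,20,0,0,0,0,20,0,0,0,0]

```text
time: 18.95
eef_pos: [0.4085, -0.2823, 0.0607]
tcp_rot: [0.792, 0.61, -0.0, -0.0]
contact_force: [-2.2, 2.5, 5.0]
opening: 0.431
finger_force: 40.5
```

It is set down, reading +5 N. I'll release, rise clear and head for the large ball.

Emit:
arm_command:
  steps: [46,0,0,0,0,52,0,0,0,0,60,0,0,0,0,70,0,0,0,0,70,0,0,0,0,70,0,0,-0.6,0,70,0,0,-1,0,70,0,0,-1,0]
  squeeze: 30

```text
time: 19.62
eef_pos: [0.4074, -0.2812, 0.1241]
tcp_rot: [0.793, 0.61, -0.0, -0.002]
contact_force: [-0.5, -0.7, 0.1]
opening: 0.698
finger_force: 0.0
```

Emit:
arm_command:
  steps: [90,0,0,-1,0,90,0,0.3,-1,0,90,0.5,0.8,-0.6,0,90,0.5,0.9,0,0,90,0.5,0.9,0,0,90,0.5,0.9,0,0,90,0.5,0.9,0,0,90,0.5,0.9,0,0]

```text
time: 20.28
eef_pos: [0.5638, -0.2449, 0.1892]
tcp_rot: [0.792, 0.61, -0.0, -0.0]
contact_force: [-0.2, -0.6, -0.4]
opening: 0.897
finger_force: 0.0
```

Emit:
arm_command:
  steps: [95,0.5,0.9,0,0,95,0.5,0.9,0,0,95,0.3,0.4,0,0,95,0,0,0,0,95,0,0,0,0]

```text
time: 20.7
eef_pos: [0.6239, -0.2277, 0.1889]
tcp_rot: [0.792, 0.61, -0.001, -0.001]
contact_force: [-1.1, -0.9, 0.1]
opening: 0.949
finger_force: 0.0
```

Run:
```python
from h import *
go(.627,-.222,.026); im,m=snap('wrist','w12')
for v in(150,170): fit('wrist','w12','BL',.627,-.222,vmin=v);fit('wrist','w12','BS',.453,-.11,vmin=v);fit('wrist','w12','RL',.672,-.004,vmin=v)
fit('wrist','w12','PS',.4086,-.282,-.26,z0=.03,vmin=170)
```

```text
t 20.7 p [ 0.6239 -0.2277  0.1889] yaw 1.313 q6 -0.24 op 0.949 TOTAL tx,ty,tz [0.25 0.06 6.52] spin None
wrist BL xy [ 0.6223 -0.2218] yaw 0.071 IoU 0.967
wrist BS xy [ 0.449 -0.111] yaw 0.151 IoU 0.955
wrist RL xy [ 0.6715 -0.0025] yaw 0.085 IoU 0.873
wrist BL xy [ 0.6224 -0.2211] yaw 0.153 IoU 0.958
wrist BS xy [ 0.4482 -0.1103] yaw 0.246 IoU 0.653
wrist RL xy [ 0.6716 -0.0024] yaw 0.029 IoU 0.901
wrist PS xy [ 0.4138 -0.2642] yaw -0.712 IoU 0.699
```

View pics/w12.png

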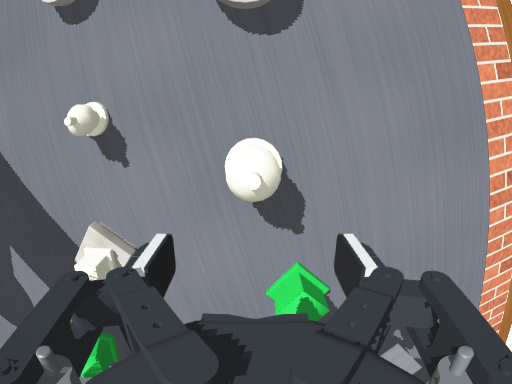

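The view shows the large ball at (254,170) centred between the jaws. The small ball is at (87,120), and the small pyramid stands upright on its plinth at (100,262). I'll go down and grip.

Emit:
arm_command:
  steps: [95,0.22,-0.1,0.7,0,95,0,0,1,0,95,0,0,1,0,95,0,0,1,0,95,0,0,1,0,95,0,0,1,0,95,0,0,0.5,0,95,0,0,0.2,0]

```text
time: 21.42
eef_pos: [0.6205, -0.2217, 0.0268]
tcp_rot: [0.793, 0.609, -0.001, -0.002]
contact_force: [0.0, -0.6, 0.1]
opening: 0.946
finger_force: 0.0
```

Emit:
arm_command:
  steps: [40,0,0,0,0,40,0,0,0,0,40,0,0,0,0,40,0,0,0,0,40,0,0,0,0,40,0,0,0,0,40,0,0,0,0]
  squeeze: 35

```text
time: 22.0
eef_pos: [0.6246, -0.2229, 0.0318]
tcp_rot: [0.792, 0.61, 0.001, 0.002]
contact_force: [-0.8, -0.4, 5.2]
opening: 0.61
finger_force: 37.5
```

Run:
```python
from h import *
go(.672,-.004,.056); s=ctrl.get_state(); print(s['finger_force'],s['contact_force'])
```

```text
t 22.0 p [ 0.6246 -0.2229  0.0318] yaw 1.312 q6 -0.24 op 0.61 TOTAL tx,ty,tz [ 8.95 -0.41 -0.97] spin None
37.521118592703715 [-0.79349929 -0.41937458  5.21004123]
```

Emit:
arm_command:
  steps: [40,0,0,-0.4,0,40,0,0,-0.4,0,40,0,0,0,0,40,0,0,0,0]
  squeeze: 50

```text
time: 22.33
eef_pos: [0.6235, -0.2221, 0.0503]
tcp_rot: [0.792, 0.61, 0.0, 0.001]
contact_force: [0.0, -0.4, -1.9]
opening: 0.61
finger_force: 52.4
```

Run:
```python
from h import *
a=yaw(); p=ctrl.get_state()['eef_pos']; snap('wrist','w13')
for z in (0,.02): fit('wrist','w13','BL',p[0],p[1],z0=z-.0,vmin=170)
print(ctrl.get_state()['contact_force'],p)
```

```text
wrist BL xy [ 0.6211 -0.224 ] yaw 0.226 IoU 0.874
wrist BL xy [ 0.6225 -0.2204] yaw 0.255 IoU 0.881
[ 0.11768223  0.09159933 -2.17439636] [ 0.62351826 -0.22214038  0.05026678]
```

It is lifted, reading −1.9 N, its weight. I'll carry it to the large round plinth.

Emit:
arm_command:
  steps: [40,0,0,-0.6,0,40,0,0,-1,0,40,0,0,-1,0,40,0.3,0,-0.8,0,40,0.8,-0.05,-0.3,0,40,1,-0.05,0,0,40,1,-0.05,0,0,40,1,-0.05,0,0]

```text
time: 23.05
eef_pos: [0.6446, -0.1209, 0.143]
tcp_rot: [0.793, 0.61, 0.0, 0.0]
contact_force: [-0.2, 0.3, -1.6]
opening: 0.606
finger_force: 52.8
```

Emit:
arm_command:
  steps: [40,1,-0.05,0,0,40,1,-0.05,0,0,40,1,-0.05,0,0,40,0.9,-0.05,0,0,40,0.5,0,0,0,40,0.2,0,0,0,40,0,0,0,0,40,0,0,0,0]

```text
time: 23.72
eef_pos: [0.6692, -0.01, 0.1421]
tcp_rot: [0.793, 0.61, -0.0, 0.0]
contact_force: [0.3, -0.7, -1.3]
opening: 0.607
finger_force: 52.8
```

```bash
cat >> h.py <<'E'
def disc(f,x,y,D,vmin,m=None,z=.03,smax=45):
    """far edge of a partly hidden plinth top: edge points on plane z, circle of known size fitted"""
    im=cv2.imread(f'pics/{f}.png'); m=m or K('wrist'); s=cv2.cvtColor(im,cv2.COLOR_BGR2GRAY).astype(float)
    ang=np.linspace(0,2*np.pi,180,endpoint=False); P=[]
    for a in ang:
        rr=np.arange(D/2-.012,D/2+.012,.0005); v=[]
        for r in rr:
            u,w=proj('wrist',[x+r*np.cos(a),y+r*np.sin(a),z],m); v.append(cv2.getRectSubPix(s.astype(np.float32),(1,1),(u,w))[0,0] if 0<u<511 and 0<w<383 else 0)
        v=np.convolve(v,np.ones(5)/5,'valid'); g=v[4:]-v[:-4]; k=np.argmin(g)
        if g[k]<-25 : P.append((a,rr[k+4]))
    P=np.array(P); c=np.array([x,y])
    Q=np.c_[x+P[:,1]*np.cos(P[:,0]),y+P[:,1]*np.sin(P[:,0])]
    from scipy.optimize import least_squares
    r=least_squares(lambda q:np.hypot(*(Q-q).T)-D/2,c,loss='soft_l1',f_scale=.001).x
    e=np.abs(np.hypot(*(Q-r).T)-D/2); print('disc',r.round(4),'n',len(P),'med res',np.median(e).round(4),'ang range',np.round(np.percentile(P[:,0],[5,95]),2)); return r
E
python3 - <<'E'
from h import *
snap('wrist','w14'); go(.672,-.004,.062)
c=disc('w14',.6715,-.003,.092,150); go(*c,.062)
E
```

```text
t 23.77 p [ 0.6692 -0.0104  0.1421] yaw 1.311 q6 0.09 op 0.606 TOTAL tx,ty,tz [0.28 0.04 3.2 ] spin None
disc [ 0.6711 -0.0038] n 124 med res 0.0004 ang range [0.21 6.03]
t 23.77 p [ 0.6692 -0.0104  0.1421] yaw 1.311 q6 0.09 op 0.606 TOTAL tx,ty,tz [0.28 0.01 3.2 ] spin None
```

The disc fit is good (residual 0.4 mm). I'll lower it.

Emit:
arm_command:
  steps: [40,0.28,0,0.6,0,40,0,0,1,0,40,0,0,0.7,0,40,0,0,0.35,0,40,0,0,0.15,0,40,0,0,0,0,40,0,0,0,0]

```text
time: 24.35
eef_pos: [0.6717, -0.0029, 0.0727]
tcp_rot: [0.793, 0.61, 0.0, 0.0]
contact_force: [-1.3, 0.2, -1.2]
opening: 0.607
finger_force: 52.7
```

Run:
```python
from h import *
go(.6711,-.0038,.0618)
```

```text
t 24.35 p [ 0.6717 -0.0029  0.0727] yaw 1.311 q6 0.1 op 0.607 TOTAL tx,ty,tz [-0.04 -0.01  0.44] spin None
```

Emit:
arm_command:
  steps: [40,0,0,0.15,0,40,0,0,0.1,0,40,0,0,0.08,0,40,0,0,0.06,0,40,0,0,0.03,0,40,0,0,0,0,40,0,0,0,0]

```text
time: 24.93
eef_pos: [0.6712, -0.0025, 0.0621]
tcp_rot: [0.792, 0.61, 0.0, 0.0]
contact_force: [-1.0, 0.6, 0.9]
opening: 0.609
finger_force: 53.0
```

Emit:
arm_command:
  steps: [40,0,0,0.05,0,40,0,0,0,0,64,0,0,0,0,70,0,0,0,0,78,0,0,0,0,88,0,0,0,0,95,0,0,0,0,95,0,0,0,0]
  squeeze: 30

```text
time: 25.6
eef_pos: [0.671, -0.0025, 0.0601]
tcp_rot: [0.793, 0.61, -0.0, -0.0]
contact_force: [1.0, -0.2, -0.5]
opening: 0.949
finger_force: 0.0
```

Emit:
arm_command:
  steps: [95,0,0,-0.5,0,95,0,0,-1,0,95,0,0,-1,0,95,0,0,-1,0,95,0,0,-1,0,95,0,0,-1,0,95,0,0,-0.5,0,95,0,0,0,0]

```text
time: 26.27
eef_pos: [0.6733, -0.0028, 0.216]
tcp_rot: [0.792, 0.61, 0.003, 0.003]
contact_force: [1.0, 0.2, 0.5]
opening: 0.952
finger_force: 0.0
```

Run:
```python
from h import *
snap('wrist','w15'); go(.451,-.112,.2)
for v in(150,170): fit('wrist','w15','BL',.671,-.003,z0=.03,vmin=v)
snap('top','top1'); snap('side','side1')
```

```text
t 26.32 p [ 0.6721 -0.0026  0.2129] yaw 1.312 q6 0.1 op 0.954 TOTAL tx,ty,tz [-6.49 -7.43  0.51] spin None
wrist BL xy [0.664  0.0007] yaw 0.255 IoU 0.634
wrist BL xy [0.6675 0.0027] yaw 0.2 IoU 0.656
```

Emit:
arm_command:
  steps: [95,-0.5,-0.5,0,0,85,-0.85,-0.97,0,0,75,-0.85,-0.97,0,0,70,-0.85,-0.97,0,0,70,-0.85,-0.97,0,0,70,-0.85,-0.97,0,0,70,-0.85,-0.97,0,0,70,-0.85,-0.97,0.5,0]

```text
time: 27.08
eef_pos: [0.4525, -0.1122, 0.1976]
tcp_rot: [0.792, 0.61, 0.0, 0.0]
contact_force: [0.8, -1.4, 0.2]
opening: 0.701
finger_force: 0.0
```

Emit:
arm_command:
  steps: [70,-0.1,-0.2,1,0,70,0,0,0.5,0,70,0,0,0,0,70,0,0,0,0]

```text
time: 27.42
eef_pos: [0.4467, -0.1123, 0.1582]
tcp_rot: [0.793, 0.61, -0.001, -0.002]
contact_force: [0.0, -0.5, 0.2]
opening: 0.699
finger_force: 0.0
```

Run:
```python
from h import *
snap('wrist','w16'); go(.451,-.112,.018)
for v in(150,170,190): fit('wrist','w16','BS',.451,-.112,vmin=v)
```

```text
t 27.47 p [ 0.4478 -0.1126  0.1596] yaw 1.312 q6 -0.21 op 0.696 TOTAL tx,ty,tz [0.06 0.12 5.66] spin None
wrist BS xy [ 0.4523 -0.1131] yaw 0.128 IoU 0.46
wrist BS xy [ 0.4526 -0.1127] yaw 0.226 IoU 0.969
wrist BS xy [ 0.4525 -0.1126] yaw 0.299 IoU 0.893
```

Emit:
arm_command:
  steps: [70,0.05,0.18,0.7,0,70,0,0,1,0,70,0,0,1,0,70,0,0,1,0,70,0,0,1,0,70,0,0,0.6,0,70,0,0,0.3,0,70,0,0,0,0]

```text
time: 28.13
eef_pos: [0.4524, -0.1123, 0.0192]
tcp_rot: [0.792, 0.61, -0.001, -0.001]
contact_force: [-0.1, 0.1, 0.1]
opening: 0.697
finger_force: 0.0
```

Emit:
arm_command:
  steps: [20,0,0,0,0,20,0,0,0,0,20,0,0,0,0,20,0,0,0,0,20,0,0,0,0,20,0,0,0,0,20,0,0,0,0]

```text
time: 28.72
eef_pos: [0.4544, -0.1135, 0.0221]
tcp_rot: [0.793, 0.61, 0.001, 0.002]
contact_force: [0.5, 1.1, 7.0]
opening: 0.404
finger_force: 30.4
```

Emit:
arm_command:
  steps: [20,0,0,-0.4,0,20,0,0,-0.4,0,20,0,0,0,0,20,0,0,0,0]

```text
time: 29.05
eef_pos: [0.4532, -0.1131, 0.0412]
tcp_rot: [0.792, 0.61, 0.0, 0.001]
contact_force: [-0.0, 0.5, -0.9]
opening: 0.404
finger_force: 30.2
```

Run:
```python
from h import *
go(.453,.0815,.05); p=ctrl.get_state()['eef_pos']; snap('wrist','w17')
for z in (0,.02): fit('wrist','w17','BS',p[0],p[1],z0=z,vmin=170)
```

```text
t 29.05 p [ 0.4532 -0.1131  0.0412] yaw 1.312 q6 -0.2 op 0.404 TOTAL tx,ty,tz [ 7.52 -2.   -0.35] spin None
wrist BS xy [ 0.4509 -0.1177] yaw 0.207 IoU 0.842
wrist BS xy [ 0.4523 -0.1117] yaw 0.218 IoU 0.912
```

It is lifted. I'll carry it to the small round plinth.

Emit:
arm_command:
  steps: [20,0,0,-0.6,0,20,0,0,-1,0,20,0,0,-0.9,0,20,0.3,-0.1,-0.6,0,20,0.8,-0.2,0,0,20,0.95,-0.25,0,0,20,0.95,-0.25,0,0,20,0.95,-0.25,0,0]
  squeeze: 35

```text
time: 29.77
eef_pos: [0.452, -0.0096, 0.1173]
tcp_rot: [0.793, 0.61, -0.0, -0.0]
contact_force: [0.6, 0.8, -0.3]
opening: 0.399
finger_force: 35.5
```

Emit:
arm_command:
  steps: [20,0.95,-0.25,0,0,20,0.95,-0.25,0,0,20,0.9,-0.25,0,0,20,0.5,-0.2,0,0,20,0.2,0,0,0,20,0,0,0,0,20,0,0,0,0]

```text
time: 30.35
eef_pos: [0.452, 0.0797, 0.1175]
tcp_rot: [0.792, 0.61, -0.0, -0.0]
contact_force: [0.3, -0.1, -1.0]
opening: 0.399
finger_force: 35.5
```

Run:
```python
from h import *
snap('wrist','w18'); 
c=disc('w18',.453,.082,.066,150); c=disc('w18',*c,.066,150); go(*c,.0521)
```

```text
disc [0.4517 0.0824] n 144 med res 0.0007 ang range [0.25 6.  ]
disc [0.4517 0.0824] n 144 med res 0.0005 ang range [0.25 6.  ]
t 30.4 p [0.4521 0.0794 0.1176] yaw 1.311 q6 0.21 op 0.394 TOTAL tx,ty,tz [ 0.11 -0.05  2.62] spin None
```

Emit:
arm_command:
  steps: [20,0.11,-0.05,0.6,0,20,0,0,0.8,0,20,0,0,0.5,0,20,0,0,0.25,0,20,0,0,0.1,0,20,0,0,0,0,20,0,0,0,0]

```text
time: 30.98
eef_pos: [0.4524, 0.0826, 0.0623]
tcp_rot: [0.793, 0.61, 0.0, 0.0]
contact_force: [-0.0, 0.2, -0.6]
opening: 0.4
finger_force: 35.5
```

Run:
```python
from h import *
go(.4517,.0824,.0521)
```

```text
t 30.98 p [0.4524 0.0826 0.0623] yaw 1.311 q6 0.22 op 0.4 TOTAL tx,ty,tz [-0.01 -0.02  0.41] spin None
```

Emit:
arm_command:
  steps: [20,0,0,0.15,0,20,0,0,0.1,0,20,0,0,0.08,0,20,0,0,0.06,0,20,0,0,0.04,0,20,0,0,0,0,20,0,0,0,0]

```text
time: 31.57
eef_pos: [0.4518, 0.0831, 0.0521]
tcp_rot: [0.792, 0.61, -0.001, -0.0]
contact_force: [-4.7, -1.0, 8.6]
opening: 0.399
finger_force: 36.2
```

Contact reads +8.6 N. I'll release, rise and move aside for a check.

Emit:
arm_command:
  steps: [42,0,0,0,0,46,0,0,0,0,54,0,0,0,0,65,0,0,0,0,75,0,0,0,0,75,0,0,0,0,75,0,0,-0.5,0,75,0,0,-1,0]
  squeeze: 30

```text
time: 32.23
eef_pos: [0.4488, 0.083, 0.0856]
tcp_rot: [0.793, 0.61, -0.003, -0.002]
contact_force: [-0.7, -0.0, 0.5]
opening: 0.751
finger_force: 0.0
```

Emit:
arm_command:
  steps: [75,0,0,-1,0,75,0,0,-1,0,75,0,0,-1,0,75,0,0,-1,0,75,0,0,-0.5,0,75,0,0,0,0,75,0,0,0,0]

```text
time: 32.82
eef_pos: [0.4519, 0.083, 0.2011]
tcp_rot: [0.792, 0.61, 0.001, 0.0]
contact_force: [-0.8, -0.8, -0.8]
opening: 0.747
finger_force: 0.0
```

```bash
cat > chk.py <<'E'
from h import *
# rendered expected positions; compare finial silhouettes with both fixed cameras by white pixels at apex
for c in('top','side'):
    im,m=snap(c,c+'2'); 
    for n,x,y,yw in(('PL',.653,.242,-.378),('PS',.4086,-.282,-.26),('BL',.6711,-.003,0),('BS',.4517,.083,0)):
        fit(c,c+'2',n,x,y,yw,z0=.03,m=m,vmin=222)
    a=cv2.imread(f'pics/{c}0.png'); d=cv2.absdiff(a,im).max(2)
    for n,p in(('rosette',[.39,.27,.01]),('bracket',[.765,.145,.03])):
        u,v=map(int,proj(c,p,m)); print(c,n,(u,v),'diff',d[v-18:v+18,u-18:u+18].mean().round(1))
E
python3 chk.py; python3 -c "
from h import *
go(.45,.08)
snap('wrist','w19')
for v in (200,220,235): fit('wrist','w19','BS',.4517,.083,z0=.03,vmin=v)"
```

```text
top PL xy [0.6531 0.2477] yaw -0.365 IoU 0.496
top PS xy [ 0.4093 -0.2778] yaw -0.276 IoU 0.732
top BL xy [0.6712 0.0058] yaw 0.091 IoU 0.668
top BS xy [0.4526 0.083 ] yaw 0.199 IoU 0.005
top rosette (155, 248) diff 15.3
top bracket (193, 129) diff 9.7
side PL xy [0.6544 0.2425] yaw -0.388 IoU 0.82
side PS xy [ 0.4089 -0.2843] yaw -0.123 IoU 0.765
side BL xy [ 0.6723 -0.0015] yaw 0.114 IoU 0.774
side BS xy [0.4515 0.0828] yaw 0.074 IoU 0.759
side rosette (217, 308) diff 0.9
side bracket (156, 207) diff 2.2
t 32.92 p [0.4507 0.083  0.1991] yaw 1.312 q6 0.22 op 0.751 TOTAL tx,ty,tz [-0.12  0.    0.  ] spin None
wrist BS xy [0.4439 0.0909] yaw 0.171 IoU 0.588
wrist BS xy [0.445 0.092] yaw -0.015 IoU 0.611
wrist BS xy [0.4456 0.0927] yaw 0.174 IoU 0.689
```

The side camera puts all four finials within about 3 mm of their plinth centres and standing, and its picture around the rosette and bracket is unchanged. I'll hand it in.

```bash
python3 -c "
from h import *
print(ctrl.sign_off())"
```

```text
the job is handed in; nothing more can be done
None
```

All four finials were placed and released on their matching plinths, and the job was handed in at about 33 s. The last side-camera check put each within about 3 mm of centre, with the rosette and bracket unmoved; the sign-off returned no verdict.

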